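# Set the furnace gas valve

### The arm

A 6-joint arm with a two-finger parallel gripper is mounted at the origin on the work surface. World frame = base frame: x ahead of the robot, y to its left, z up, the work surface at z = 0. Lengths are in m, angles in rad, forces in N, time in s.
With the tool pointing down it reaches from about 0.375 to 0.825 m from the base axis. Payload 5.5 kg.
Tool frame: the origin (TCP) lies midway between the tips of the shut fingers; the grasp point (between the pads) lies 19 mm behind it; z points along the fingers, y is the direction in which the jaws open and shut (so a half turn about z gives the same grasp; the last joint's range is limited). The gripper opens to 85 mm and grips with 20 to 120 N. Pads are 22 mm wide; open, the fingers measure 114 mm over their backs; the gripper's body (76 mm by 85 mm) begins 54 mm behind the grasp point. The pads swing forward as they close: fully open they stand 13 mm farther back than shut.
Start: joints at [1.154, 0.314, -0.047, 1.21, 0, 1.571], TCP at [0.243, 0.549, 0.231] pointing down, gripper open.
Joint ranges: [-2.67, 2.67], [-0.69, 1.73], [-1.03, 1.25], [-2.08, 2.16], [-1.42, 1.45], [-3.14, 3.14]. Speed limits (rad/s): [2.39, 2.39, 3.01, 3.14, 3.14, 3.14].

### API

Orientations are given as a rotation vector (axis times angle).
In Python, from workcell import manip gives the robot as it stands.
- The arm moves only by the tool drive_tool, never from a script. Its argument "steps" is a list of rows, each an object with "rotation": the turn, a rotation vector about the tool's x, y, z in rad, a list of three; "offset": the shift along the tool's x, y, z in mm, a list of three; "jaw": the opening, from 0 (shut) to 1 (fully open). A call has 1 to 8 rows; each row shifts and turns the commanded pose from where the row before left it, along the tool's axes as they then stand; what a row does not reach is not made up. A row lasts 1/10 s, in which the tool goes at most 50 mm and 8.59 degrees, less where a joint would pass 70% of its speed; a pose out of reach is approached as far as the arm can. A call with a gripper value outside its range is refused whole. The fingers move at their own pace and stop on an object; "squeeze" is the grip in N (left out, the last holds). Time passes only in rows, so rows that do not move let the fingers close. It gives the time, the measured TCP pose, the force and the opening at its end, in the units of the state.
- manip.get_obs(): the state, without advancing time (a new reading comes with each control period).
- manip.capture(name): name is "scene" or "top" or "wrist"; returns a dict with "color" (420x560x3 uint8, blue, green, red), "depth" (420x560 float32, m along the optical axis (not along the pixel's ray), 0 where there is no reading), "fx", "fy", "cx", "cy" (pixels), "k1" (the pictures are not rectified: a ray, as slopes to the right and down, at radius r is drawn at 1 + k1 r^2 times it, then the intrinsics apply), "position" and "orientation" of the camera in the world. Camera axes: x right, y down, z forward; pixel columns grow to the right and rows downward; lengths in m; the calibration is good to about 2 mm. A picture is of the moment at which its call begins.
- manip.job_done(): hands the job in, once; it reports no verdict.
Trained networks look in a picture, given as the dict that the camera call returned (one of the last four; its "shot" number tells which), for a name from the list of things; names that differ only in an ending like _2 or _b are one class to them, and where a whole thing is asked for, a point or a joint stands for the part that bears it (a point fixed in the world has none). Each returns a list of dicts, best first, with "p" (0 to 1); they miss things now and then, are a little off and sometimes report something else, mostly with a low value. They report only what shows in the picture. A call takes as long as a camera call. They do not tell look-alikes from the thing itself.
- manip.cut_out(picture, target): "region" (420x560 bool, what is visible of it) and "box" ([left, top, right, bottom] in pixels, round what is visible of it).
- manip.place_of(picture, target): "xy" ([column, row] in pixels: a listed point, or the origin of a listed thing).
The state is a dict: "clock": time; "q": joint angles; "dq": joint speeds; "joint_efforts": joint torques, N m; "tcp_pos": TCP position; "tool_rot": TCP orientation; "wrist_force": force on the tool from outside, world axes, zero at the start; "ft_torque": the same for the moment, N m; "grip_width": finger opening in m.
Only numpy, scipy, OpenCV 4.12 (cv2) and the standard library are available. Lean on these libraries where they do the work, as an engineer would, in place of code of your own. Each camera call takes 0.05 s, during which the arm holds its last target.

### The job

Set the furnace's gas valve, the wheel valve with the upright revolving crank handle on its rim: by that handle turn the wheel clockwise (seen from above) until it is shut hard against its stop, then back it off exactly two full turns counter-clockwise, without running well past them. Finish while still gripping the crank handle between the fingers, holding the wheel still at that setting; do not let go at the end. Leave the other valve, which has a plain wheel, and everything else on the bench as they are.

Things in the scene. Friction and masses are not known exactly. Their poses are not given: they have to be found in the camera images.
- gas_wheel (a joint): angle of the gas valve's wheel about its vertical stem: 0 = shut against the hard stop, grows as it opens (counter-clockwise from above), 2 pi per turn; it starts between a quarter turn and one and a half turns open. The wheel stays where it is left (friction about 0.12 N m, i.e. about 2 N at the handle), does not rise, and can open six turns.
- gas_hub (a point): centre of the gas valve's wheel, on the stem axis in the plane of the rim, 120 mm above the bench. Dark steel wheel with three spokes: rim centre line 55 mm from the axis, rim 14 mm thick, hub nut 12 mm above this point; on a brass valve body with a 90 mm flange fixed to the bench, a side outlet reaching 71 mm and a small gauge reaching 57 mm from the axis, both below the wheel. It may stand left or right of the robot's centre line. The wheel and the point turn together.
- crank: the crank handle: upright black sleeve on the gas wheel's rim, 24 mm diameter, 55 mm tall, its axis vertical and 55 mm from the wheel's axis; origin at the middle of its lower end, 132 mm above the bench. The sleeve turns freely on its own pin (a gripper that holds it need not turn as the wheel goes round); its pin's nut sticks out 3 mm at the top at 190 mm height.
- crank_mid (a point): grip point on the crank handle's axis, 164 mm above the bench, 32 mm above the sleeve's lower end. The line from gas_hub to this point turns with the wheel.
- air_hub (a point): centre of the other valve's wheel, 120 mm above the bench: same size and look, but a plain wheel without a crank handle. Not to be turned.
- air_rim (a point): a point on the rim of the plain wheel, 55 mm from its axis; it moves if that wheel is turned.
- hammer: bystander: a hammer 240 mm long lying flat, origin at its middle underneath
- crucible: bystander: a brown-grey clay crucible, 80 mm across, 85 mm tall; origin under its centre, on its support
- tray: bystander: a blue plastic tray 260 x 180 x 45 mm, long side along its x; origin under its centre, on its support
- casting: bystander: a turned aluminium casting 64 mm across, 50 mm tall, standing in the tray; origin under its centre, on its support
- bracket: bystander: an L-shaped aluminium casting 70 x 60 x 50 mm in the tray; origin under its centre, on its support
- tongs: bystander: steel crucible tongs 320 mm long, lying flat along their x; origin under its centre, on its support
- firebrick: bystander: a buff fire brick 220 x 115 x 64 mm, long side along its y; origin under its centre, on its support
- wrench: bystander: an open-ended wrench 200 mm long, lying flat along its x; origin under its centre, on its support
Mind the look-alikes: they are no part of the job. Leave any purple look-alike of the part that bears gas_wheel alone.

How it is judged:
By the outcome, as a careful person would: the job done as asked, in the order asked, and still so for the second after the job is handed in, while the arm keeps its last pose, push and grip.
It also fails if it takes over 72 s, if anything falls off the work surface, if the arm or the gripper's body presses on something with over 40 N, if the wrist force passes 120 N, or if a joint passes its speed limit or range.

## Working session

There is one attempt and no reset: what is moved stays moved. The work goes in short steps, Python scripts to look and compute and a tool call to move; the robot and the scene stay as the last step left them, time stands still between calls to the robot, and variables do not carry over. Pictures are saved under pics/ and viewed, and the job is handed in when it is done.

Besides the shell and the picture viewer there is one more tool, called after ">>>" as name([rows], argument=value, ...), one row to a line, values as JSON. drive_tool: Moves the arm, as the interface text tells. Its arguments: {"type":"object","properties":{"steps":{"type":"array","items":{"type":"object","properties":{"rotation":{"type":"array","items":{"type":"number"}},"offset":{"type":"array","items":{"type":"number"}},"jaw":{"type":"number"}}}},"squeeze":{"type":"number"}},"required":["steps"]}

```bash
ls -la; mkdir -p pics
cat > h.py <<'E'
import numpy as np, cv2
from workcell import manip
from scipy.spatial.transform import Rotation as R
def rot(o):
    o=np.array(o,float)
    if o.shape==(3,3): return o
    return (R.from_rotvec(o) if o.size==3 else R.from_quat(o)).as_matrix()
def ray(p,uv):
    d=np.array([(uv[0]-p['cx'])/p['fx'],(uv[1]-p['cy'])/p['fy']]); s=d.copy()
    for _ in range(20): s=d/(1+p['k1']*(s@s))
    return np.array([s[0],s[1],1.])
def atz(p,uv,z):
    d=rot(p['orientation'])@ray(p,uv); o=np.array(p['position']); return o+d*(z-o[2])/d[2]
def dep(p,uv):
    c,r=int(round(uv[0])),int(round(uv[1])); z=p['depth'][r,c]
    return np.array(p['position'])+rot(p['orientation'])@(ray(p,uv)*z)
E
python3 - <<'E'
from h import *
print(manip.get_obs())
for n in ['scene','top']:
    p=manip.capture(n); cv2.imwrite(f'pics/{n}0.png',p['color']); print(n,p['position'],p['orientation'],p['fx'],p['k1'])
    for t,z in [('gas_hub',.12),('crank_mid',.164),('crank',.132),('air_hub',.12)]:
        for d in manip.place_of(p,t)[:3]: print(t,d['p'],d['xy'],atz(p,d['xy'],z).round(4))
E
```

```text
total 12
drwxr-xr-x  3 agent agent 4096 Dec  6 15:30 .
drwxr-xr-x 23 root  root  4096 Dec  6 15:30 ..
drwxr-xr-x  2 agent agent 4096 Dec  6 15:30 pics
{'clock': 0.0, 'q': array([ 1.15401277e+00,  3.14214765e-01, -4.80715956e-02,  1.21018012e+00,
        8.30455321e-06,  1.57078157e+00]), 'dq': array([ 1.75363432e-04, -1.47731422e-03, -9.11595151e-05, -1.53170400e-03,
       -5.60385509e-04, -3.44636644e-04]), 'joint_efforts': array([-1.51151239e-04, -5.39591646e+01,  3.39746547e+01,  1.90485088e-02,
        1.01798814e-04, -8.18310752e-06]), 'tcp_pos': array([0.24266138, 0.54812135, 0.23044458]), 'tool_rot': array([-6.49857815e-01, -3.07328173e+00,  2.56372709e-03]), 'wrist_force': array([0.04228394, 0.34180873, 0.52992234]), 'ft_torque': array([ 0.06389553, -0.01792404, -0.01918172]), 'grip_width': 0.08531807348529952}
scene [1.01085214 0.26514122 0.90333311] [-1.40410298 -2.33245774  0.74782939] 389.2177734663824 -0.048904106068433935
gas_hub 0.98 [248.4, 111.2] [ 0.2351 -0.2611  0.12  ]
gas_hub 0.85 [340.2, 172.3] [0.3319 0.0815 0.12  ]
gas_hub 0.8 [282.0, 145.1] [ 0.3151 -0.1031 
[... 376 characters left out ...]
]
top [0.40285673 0.0102442  1.15732579] [-2.15763511  2.20511952 -0.11233269] 393.257918481367 -0.0034964533361557778
gas_hub 0.85 [331.0, 205.0] [ 0.5059 -0.1348  0.12  ]
gas_hub 0.82 [253.0, 271.8] [0.3351 0.0749 0.12  ]
gas_hub 0.77 [380.3, 305.3] [ 0.2412 -0.2544  0.12  ]
crank_mid 0.59 [335.4, 255.5] [ 0.3738 -0.1355  0.164 ]
crank_mid 0.56 [386.1, 289.7] [ 0.286  -0.2595  0.164 ]
crank_mid 0.54 [396.0, 219.7] [ 0.4606 -0.2928  0.164 ]
crank 0.68 [393.6, 221.8] [ 0.457  -0.2959  0.132 ]
crank 0.62 [249.3, 250.9] [0.3897 0.0829 0.132 ]
crank 0.58 [386.6, 287.4] [ 0.288  -0.2697  0.132 ]
air_hub 0.68 [230.6, 189.0] [0.5543 0.1309 0.12  ]
air_hub 0.39 [236.0, 211.1] [0.495  0.1173 0.12  ]
```

View pics/scene0.png

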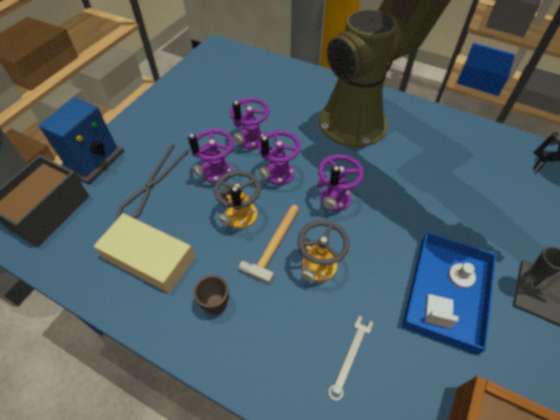

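View pics/top0.png

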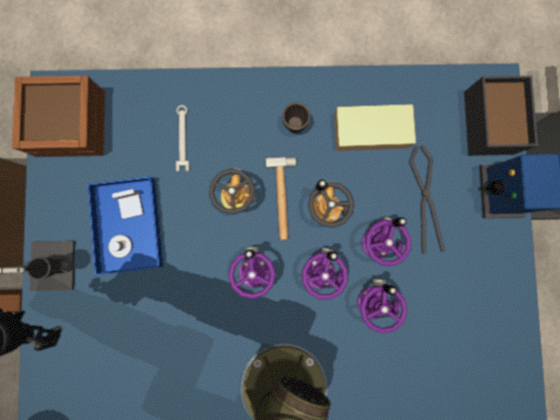

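The gas valve is the dark one with the black handle, at about (331,205) in the top view, handle top near (321,184). The plain wheel is at (231,190), and four purple look-alikes stand nearby. Next I'll measure it precisely.

Run:
```python
from h import *
p=manip.capture('top')
c=p['color'][165:245,290:430]; cv2.imwrite('pics/top_z.png',cv2.resize(c,None,fx=5.5,fy=5.5,interpolation=cv2.INTER_CUBIC))
# 3D points from depth near gas valve
P=[];C=[]
for r in range(165,245):
    for cc in range(295,375):
        if p['depth'][r,cc]>0: P.append(dep(p,(cc,r)));C.append((cc,r))
P=np.array(P);C=np.array(C)
m=(P[:,2]>.17)&(P[:,2]<.21); print('crank',m.sum(),P[m].mean(0),P[m].min(0),P[m].max(0))
m=(P[:,2]>.105)&(P[:,2]<.14)&(np.hypot(*(P[:,:2]-[.506,-.135]).T)<.075)
from scipy.optimize import least_squares
Q=P[m][:,:2]
d=np.hypot(*(Q-[.506,-.135]).T); Q=Q[d>.04]
s=least_squares(lambda v:np.hypot(Q[:,0]-v[0],Q[:,1]-v[1])-.055,[.506,-.135],loss='soft_l1',f_scale=.004); print('hub',s.x,len(Q),P[m][:,2].mean())
for n in ['scene']:
    q=manip.capture(n)
    P=np.array([dep(q,(a,b)) for b in range(165,235) for a in range(205,275) if q['depth'][b,a]>0])
    m=(P[:,2]>.16)&(P[:,2]<.2); print('scene crank',m.sum(),P[m].mean(0),P[m].min(0),P[m].max(0))
    Q=P[(P[:,2]>.108)&(P[:,2]<.135)][:,:2]; d=np.hypot(*(Q-[.506,-.135]).T); Q=Q[(d>.04)&(d<.072)]
    s=least_squares(lambda v:np.hypot(Q[:,0]-v[0],Q[:,1]-v[1])-.055,[.506,-.135],loss='soft_l1',f_scale=.004); print('hub',s.x,len(Q))
o=manip.get_obs(); print(rot(o['tool_rot']).round(4))
```

```text
crank 75 [ 0.55341345 -0.10247525  0.18545256] [ 0.54317559 -0.1130777   0.17045528] [ 0.56612324 -0.09142715  0.19268624]
hub [ 0.50807568 -0.13207723] 655 0.12503603110477488
scene crank 119 [ 0.5593374  -0.09918653  0.17907117] [ 0.545708   -0.11270056  0.1603935 ] [ 0.5682641  -0.09087507  0.19116276]
hub [ 0.51225148 -0.12969887] 636
[[-0.9144  0.4049  0.    ]
 [ 0.4049  0.9144  0.    ]
 [-0.      0.     -1.    ]]
```

View pics/top_z.png

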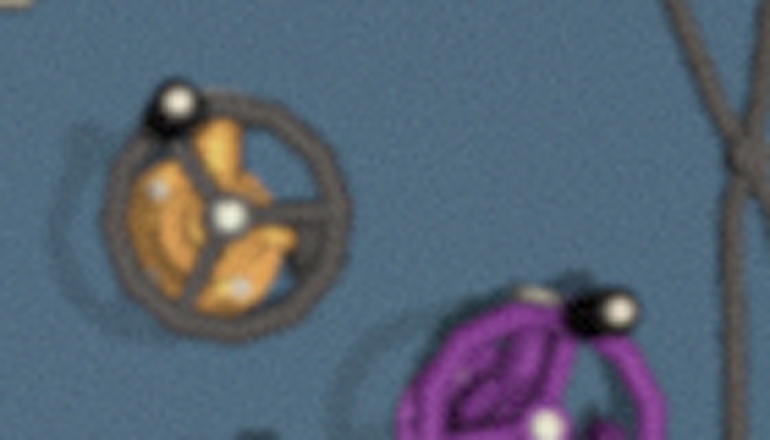

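>>> drive_tool([
  {"rotation":[0,0,0.1442],"offset":[0,0,0],"jaw":1},
  {"rotation":[0,0,0.1442],"offset":[0,0,0],"jaw":1},
  {"rotation":[0,0,0.1442],"offset":[0,0,0],"jaw":1},
  {"rotation":[0,0,0.1442],"offset":[0,0,0],"jaw":1},
  {"rotation":[0,0,0.1442],"offset":[0,0,0],"jaw":1},
  {"rotation":[0,0,0.1442],"offset":[0,0,0],"jaw":1},
  {"rotation":[0,0,0.1442],"offset":[0,0,0],"jaw":1},
  {"rotation":[0,0,0.1442],"offset":[0,0,0],"jaw":1},
], squeeze=60)

```text
clock: 1.4
tcp_pos: [0.2429, 0.5486, 0.2313]
tool_rot: [-2.228, -2.215, -0.0]
wrist_force: [-0.1, -0.4, 0.2]
grip_width: 0.0854
```

>>> drive_tool([
  {"offset":[-40,19.5,0],"rotation":[0,0,0],"jaw":1},
  {"offset":[-40,19.5,0],"rotation":[0,0,0],"jaw":1},
  {"offset":[-40,19.5,0],"rotation":[0,0,0],"jaw":1},
  {"offset":[-40,19.5,0],"rotation":[0,0,0],"jaw":1},
  {"offset":[-40,19.5,0],"rotation":[0,0,0],"jaw":1},
  {"offset":[-40,19.5,0],"rotation":[0,0,0],"jaw":1},
  {"offset":[-40,19.5,0],"rotation":[0,0,0],"jaw":1},
  {"offset":[-40,19.5,0],"rotation":[0,0,0],"jaw":1},
])

```text
clock: 2.2
tcp_pos: [0.3996, 0.2271, 0.2316]
tool_rot: [2.22, 2.222, 0.001]
wrist_force: [-0.2, 0.8, -0.5]
grip_width: 0.0851
```

>>> drive_tool([
  {"offset":[-42,19.5,0],"rotation":[0,0,0],"jaw":1},
  {"offset":[-42,19.5,0],"rotation":[0,0,0],"jaw":1},
  {"offset":[-42,19.5,0],"rotation":[0,0,0],"jaw":1},
  {"offset":[-42,19.5,0],"rotation":[0,0,0],"jaw":1},
  {"offset":[-42,19.5,0],"rotation":[0,0,0],"jaw":1},
  {"offset":[-42,19.5,0],"rotation":[0,0,0],"jaw":1},
  {"offset":[-42,19.5,0],"rotation":[0,0,0],"jaw":1},
  {"offset":[-35,17.5,0],"rotation":[0,0,0],"jaw":1},
])

```text
clock: 3.0
tcp_pos: [0.5539, -0.1027, 0.2315]
tool_rot: [2.222, 2.22, 0.0]
wrist_force: [0.2, 0.7, 0.7]
grip_width: 0.0855
```

Run:
```python
from h import *
print(manip.get_obs()['tcp_pos'])
p=manip.capture('wrist'); cv2.imwrite('pics/w0.png',p['color']); print(p['position'])
P=np.array([dep(p,(a,b)) for b in range(0,420,2) for a in range(0,560,2) if p['depth'][b,a]>0])
m=(P[:,2]>.175)&(P[:,2]<.2)&(np.hypot(P[:,0]-.554,P[:,1]+.102)<.03); print(m.sum(),P[m].mean(0),P[m].min(0),P[m].max(0))
for t,z in [('gas_hub',.12),('crank_mid',.164),('crank',.132)]:
        for d in manip.place_of(p,t)[:2]: print(t,d['p'],d['xy'],atz(p,d['xy'],z).round(4))
```

```text
[ 0.55386332 -0.10269383  0.2314659 ]
[ 0.55349915 -0.03516251  0.37445105]
306 [ 0.55499961 -0.10270706  0.18640124] [ 0.54377428 -0.11460223  0.17523644] [ 0.5669329  -0.09347445  0.19203839]
gas_hub 0.73 [227.8, 248.7] [ 0.5066 -0.1347  0.12  ]
crank_mid 0.95 [288.6, 228.7] [ 0.5552 -0.1035  0.164 ]
crank_mid 0.94 [20.8, 261.8] [ 0.3749 -0.1268  0.164 ]
crank 0.82 [54.4, 246.7] [ 0.3761 -0.1282  0.132 ]
crank 0.66 [284.4, 221.4] [ 0.5523 -0.1081  0.132 ]
```

View pics/w0.png

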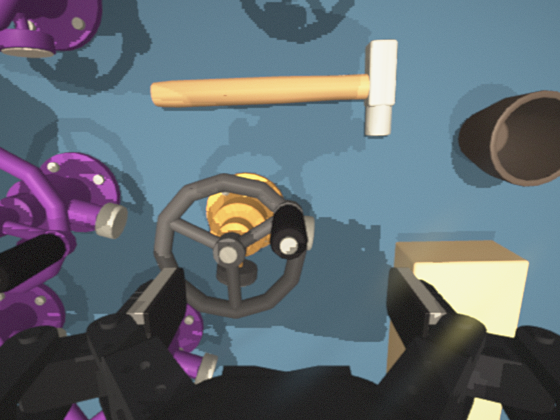

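Wrist view: the handle top is at (290,243), midway between the fingers, and measures (0.555, -0.103). The descent path is clear.

>>> drive_tool([
  {"offset":[0,1,30],"rotation":[0,0,0],"jaw":1},
  {"offset":[0,0,30],"rotation":[0,0,0],"jaw":1},
  {"offset":[0,0,26.5],"rotation":[0,0,0],"jaw":1},
  {"offset":[0,0,0],"rotation":[0,0,0],"jaw":0.2},
  {"offset":[0,0,0],"rotation":[0,0,0],"jaw":0.2},
  {"offset":[0,0,0],"rotation":[0,0,0],"jaw":0},
  {"offset":[0,0,0],"rotation":[0,0,0],"jaw":0},
  {"offset":[0,0,0],"rotation":[0,0,0],"jaw":0},
], squeeze=70)

```text
clock: 4.0
tcp_pos: [0.5552, -0.1003, 0.1467]
tool_rot: [2.219, 2.22, 0.003]
wrist_force: [-0.5, 0.8, 5.1]
grip_width: 0.0227
```

>>> drive_tool([
  {"offset":[0,0,0],"rotation":[0,0,0],"jaw":0},
  {"offset":[0,0,0],"rotation":[0,0,0],"jaw":0},
  {"offset":[0,0,0],"rotation":[0,0,0],"jaw":0},
])

```text
clock: 4.3
tcp_pos: [0.5553, -0.1002, 0.1467]
tool_rot: [2.22, 2.22, 0.003]
wrist_force: [-1.5, 1.8, 5.3]
grip_width: 0.0227
```

Run:
```python
from h import *
o=manip.get_obs(); print({k:np.round(v,4) for k,v in o.items()})
p=manip.capture('wrist'); cv2.imwrite('pics/w1.png',p['color'])
```

```text
{'clock': np.float64(4.3), 'q': array([-1.7890e-01,  2.9220e-01, -2.7410e-01,  1.0017e+00,  5.0000e-04,
        1.3915e+00]), 'dq': array([-0.    ,  0.002 , -0.0016,  0.0002, -0.0017,  0.0007]), 'joint_efforts': array([-4.74200e-01, -4.76991e+01,  3.04302e+01, -5.83400e-01,
       -2.17000e-01, -2.10000e-03]), 'tcp_pos': array([ 0.5553, -0.1002,  0.1467]), 'tool_rot': array([2.2195, 2.2205, 0.0032]), 'wrist_force': array([-1.5274,  1.8436,  5.3417]), 'ft_torque': array([0.1366, 0.2791, 0.0389]), 'grip_width': np.float64(0.0227)}
```

View pics/w1.png

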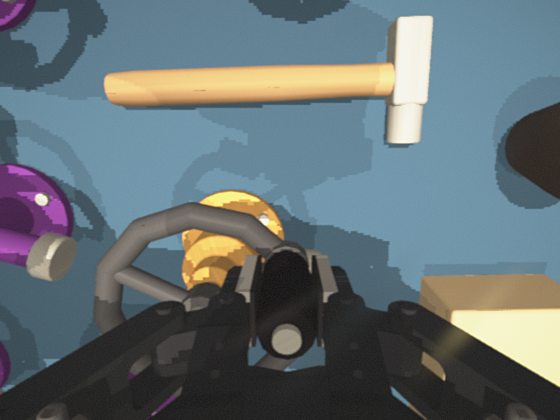

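Gripped: opening is 22.7 mm and the handle shows between the pads at (287,300). The first 80° clockwise is safe, since the wheel starts at least a quarter turn open.

```bash
cat > tab.py <<'E'
import numpy as np,sys
# table of rows for angle a0 -> step -> n ; tool x = world y, tool y = world x
a0,st,n=map(float,sys.argv[1:4]); r=55.
for i in range(int(n)):
    a,b=np.radians(a0+i*st),np.radians(a0+(i+1)*st)
    print(f"{a0+(i+1)*st:7.1f}: [{r*(np.sin(b)-np.sin(a)):.1f}, {r*(np.cos(b)-np.cos(a)):.1f}, 0]")
E
python3 tab.py 33 -10 8
```

```text
23.0: [-8.5, 4.5, 0]
   13.0: [-9.1, 3.0, 0]
    3.0: [-9.5, 1.3, 0]
   -7.0: [-9.6, -0.3, 0]
  -17.0: [-9.4, -2.0, 0]
  -27.0: [-8.9, -3.6, 0]
  -37.0: [-8.1, -5.1, 0]
  -47.0: [-7.1, -6.4, 0]
```

>>> drive_tool([
  {"offset":[-8.5,4.5,-1],"rotation":[0,0,0],"jaw":0},
  {"offset":[-9.1,3.0,0],"rotation":[0,0,0],"jaw":0},
  {"offset":[-9.5,1.3,0],"rotation":[0,0,0],"jaw":0},
  {"offset":[-9.6,-0.3,0],"rotation":[0,0,0],"jaw":0},
  {"offset":[-9.4,-2.0,0],"rotation":[0,0,0],"jaw":0},
  {"offset":[-8.9,-3.6,0],"rotation":[0,0,0],"jaw":0},
  {"offset":[-8.1,-5.1,0],"rotation":[0,0,0],"jaw":0},
  {"offset":[-7.1,-6.4,0],"rotation":[0,0,0],"jaw":0},
])

```text
clock: 5.15
tcp_pos: [0.5456, -0.1708, 0.1466]
tool_rot: [-2.221, -2.221, -0.003]
wrist_force: [-2.2, 7.0, 8.0]
grip_width: 0.0225
```

```bash
python3 - <<'E'
from h import *
o=manip.get_obs(); print({k:np.round(v,4) for k,v in o.items() if k not in('joint_efforts','dq')})
p=manip.capture('wrist'); cv2.imwrite('pics/w2.png',p['color'])
E
python3 tab.py -47 -4 8
```

```text
{'clock': np.float64(5.15), 'q': array([-0.3044,  0.3077, -0.253 ,  1.0099,  0.0017,  1.2664]), 'tcp_pos': array([ 0.5456, -0.1708,  0.1466]), 'tool_rot': array([-2.2211, -2.2211, -0.0025]), 'wrist_force': array([-2.1595,  6.9767,  8.0464]), 'ft_torque': array([ 1.4354,  0.573 , -0.0123]), 'grip_width': np.float64(0.0225)}
  -51.0: [-2.5, -2.9, 0]
  -55.0: [-2.3, -3.1, 0]
  -59.0: [-2.1, -3.2, 0]
  -63.0: [-1.9, -3.4, 0]
  -67.0: [-1.6, -3.5, 0]
  -71.0: [-1.4, -3.6, 0]
  -75.0: [-1.1, -3.7, 0]
  -79.0: [-0.9, -3.7, 0]
```

View pics/w2.png

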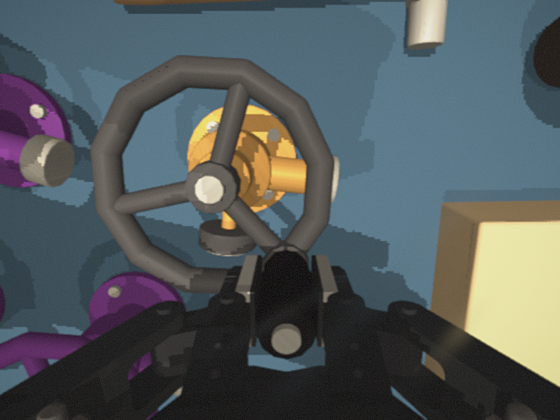

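Tracking is good: the wheel followed and the compliance is about 3 N/mm. From here I'll close in 24° chunks, checking force after each one to find the stop.

```bash
cat > tabj.py <<'E'
import numpy as np,sys,json
a0,st,n,k=sys.argv[1:5]; a0=float(a0);st=float(st); r=55.
prev=np.round([r*np.sin(np.radians(a0)),r*np.cos(np.radians(a0))],1); a=a0
for c in range(int(k)):
    L=[]
    for i in range(int(n)):
        a+=st; q=np.round([r*np.sin(np.radians(a)),r*np.cos(np.radians(a))],1); d=q-prev; prev=q
        L.append("[%.1f,%.1f]"%tuple(d+0.))
    print("%.0f:"%a,*L, "pos", np.round([.5085+prev[1]/1e3,-.133+prev[0]/1e3],4))
E
python3 tabj.py -47 -3 8 15
```

```text
-71: [-1.9,-2.1] [-1.8,-2.3] [-1.7,-2.3] [-1.5,-2.5] [-1.5,-2.5] [-1.2,-2.6] [-1.2,-2.6] [-1.0,-2.7] pos [ 0.5264 -0.185 ]
-95: [-0.9,-2.7] [-0.7,-2.8] [-0.6,-2.8] [-0.4,-2.9] [-0.3,-2.9] [-0.1,-2.8] [0.0,-2.9] [0.2,-2.9] pos [ 0.5037 -0.1878]
-119: [0.3,-2.9] [0.5,-2.8] [0.6,-2.8] [0.8,-2.8] [0.9,-2.7] [1.1,-2.7] [1.2,-2.6] [1.3,-2.6] pos [ 0.4818 -0.1811]
-143: [1.5,-2.4] [1.5,-2.4] [1.8,-2.4] [1.8,-2.2] [1.9,-2.1] [2.1,-2.0] [2.1,-1.9] [2.3,-1.8] pos [ 0.4646 -0.1661]
-167: [2.3,-1.7] [2.5,-1.5] [2.5,-1.5] [2.6,-1.2] [2.6,-1.2] [2.7,-1.0] [2.7,-0.9] [2.8,-0.7] pos [ 0.4549 -0.1454]
-191: [2.8,-0.6] [2.9,-0.4] [2.9,-0.3] [2.8,-0.1] [2.9,0.0] [2.9,0.2] [2.9,0.3] [2.8,0.5] pos [ 0.4545 -0.1225]
-215: [2.8,0.6] [2.8,0.8] [2.7,0.9] [2.7,1.1] [2.6,1.2] [2.6,1.3] [2.4,1.5] [2.4,1.5] pos [ 0.4634 -0.1015]
-239: [2.4,1.8] [2.2,1.8] [2.1,1.9] [2.0,2.1] [1.9,2.1] [1.8,2.3] [1.7,2.3] [1.5,2.5] pos [ 0.4802 -0.0859]
-263: [1.5,2.5] [1.2,2.6] [1.2,2.6] [1.0,2.7] [0.9,2.7] [0.7,2.8] [0.6,2.8] [0.4,2.9] pos [ 0.5018 -0.0784]
-287: [0.3,2.9] [0.1,2.8] [0.0,2.9] [-0.2,2.9] [-0.3,2.9] [-0.5,2.8] [-0.6,2.8] [-0.8,2.8] pos [ 0.5246 -0.0804]
-311: [-0.9,2.7] [-1.1,2.7] [-1.2,2.6] [-1.3,2.6] [-1.5,2.4] [-1.5,2.4] [-1.8,2.4] [-1.8,2.2] pos [ 0.5446 -0.0915]
-335: [-1.9,2.1] [-2.1,2.0] [-2.1,1.9] [-2.3,1.8] [-2.3,1.7] [-2.5,1.5] [-2.5,1.5] [-2.6,1.2] pos [ 0.5583 -0.1098]
-359: [-2.6,1.2] [-2.7,1.0] [-2.7,0.9] [-2.8,0.7] [-2.8,0.6] [-2.9,0.4] [-2.9,0.3] [-2.8,0.1] pos [ 0.5635 -0.132 ]
-383: [-2.9,0.0] [-2.9,-0.2] [-2.9,-0.3] [-2.8,-0.5] [-2.8,-0.6] [-2.8,-0.8] [-2.7,-0.9] [-2.7,-1.1] pos [ 0.5591 -0.1545]
-407: [-2.6,-1.2] [-2.6,-1.3] [-2.4,-1.5] [-2.4,-1.5] [-2.4,-1.8] [-2.2,-1.8] [-2.1,-1.9] [-2.0,-2.1] pos [ 0.546  -0.1732]
```

>>> drive_tool([
  {"offset":[-1.9,-2.1,0]},
  {"offset":[-1.8,-2.3,0]},
  {"offset":[-1.7,-2.3,0]},
  {"offset":[-1.5,-2.5,0]},
  {"offset":[-1.5,-2.5,0]},
  {"offset":[-1.2,-2.6,0]},
  {"offset":[-1.2,-2.6,0]},
  {"offset":[-1.0,-2.7,0]},
])

```text
invalid input at $.steps[0]: expected keys rotation, offset, jaw
```

>>> drive_tool([
  {"offset":[-1.9,-2.1,0],"rotation":[0,0,0],"jaw":0},
  {"offset":[-1.8,-2.3,0],"rotation":[0,0,0],"jaw":0},
  {"offset":[-1.7,-2.3,0],"rotation":[0,0,0],"jaw":0},
  {"offset":[-1.5,-2.5,0],"rotation":[0,0,0],"jaw":0},
  {"offset":[-1.5,-2.5,0],"rotation":[0,0,0],"jaw":0},
  {"offset":[-1.2,-2.6,0],"rotation":[0,0,0],"jaw":0},
  {"offset":[-1.2,-2.6,0],"rotation":[0,0,0],"jaw":0},
  {"offset":[-1.0,-2.7,0],"rotation":[0,0,0],"jaw":0},
])

```text
clock: 6.0
tcp_pos: [0.5265, -0.182, 0.1467]
tool_rot: [-2.221, -2.222, -0.004]
wrist_force: [0.1, 6.5, 6.6]
grip_width: 0.0225
```

>>> drive_tool([
  {"offset":[-0.9,-2.7,0],"rotation":[0,0,0],"jaw":0},
  {"offset":[-0.7,-2.8,0],"rotation":[0,0,0],"jaw":0},
  {"offset":[-0.6,-2.8,0],"rotation":[0,0,0],"jaw":0},
  {"offset":[-0.4,-2.9,0],"rotation":[0,0,0],"jaw":0},
  {"offset":[-0.3,-2.9,0],"rotation":[0,0,0],"jaw":0},
  {"offset":[-0.1,-2.8,0],"rotation":[0,0,0],"jaw":0},
  {"offset":[0,-2.9,0],"rotation":[0,0,0],"jaw":0},
  {"offset":[0.2,-2.9,0],"rotation":[0,0,0],"jaw":0},
])

```text
clock: 6.8
tcp_pos: [0.5046, -0.1847, 0.1467]
tool_rot: [2.22, 2.222, 0.006]
wrist_force: [3.0, 6.5, 4.0]
grip_width: 0.0226
```

>>> drive_tool([
  {"offset":[1.3,-2.9,0],"rotation":[0,0,0],"jaw":0},
  {"offset":[1.5,-2.8,0],"rotation":[0,0,0],"jaw":0},
  {"offset":[0.6,-2.8,0],"rotation":[0,0,0],"jaw":0},
  {"offset":[0.8,-2.8,0],"rotation":[0,0,0],"jaw":0},
  {"offset":[0.9,-2.7,0],"rotation":[0,0,0],"jaw":0},
  {"offset":[1.1,-2.7,0],"rotation":[0,0,0],"jaw":0},
  {"offset":[1.2,-2.6,0],"rotation":[0,0,0],"jaw":0},
  {"offset":[1.3,-2.6,0],"rotation":[0,0,0],"jaw":0},
])

```text
clock: 7.6
tcp_pos: [0.482, -0.1778, 0.1467]
tool_rot: [2.22, 2.219, -0.001]
wrist_force: [1.6, -1.8, 4.6]
grip_width: 0.0223
```

>>> drive_tool([
  {"offset":[1.5,-2.4,0],"rotation":[0,0,0],"jaw":0},
  {"offset":[1.5,-2.4,0],"rotation":[0,0,0],"jaw":0},
  {"offset":[1.8,-2.4,0],"rotation":[0,0,0],"jaw":0},
  {"offset":[1.8,-2.2,0],"rotation":[0,0,0],"jaw":0},
  {"offset":[1.9,-2.1,0],"rotation":[0,0,0],"jaw":0},
  {"offset":[2.1,-2.0,0],"rotation":[0,0,0],"jaw":0},
  {"offset":[2.1,-1.9,0],"rotation":[0,0,0],"jaw":0},
  {"offset":[2.3,-1.8,0],"rotation":[0,0,0],"jaw":0},
])

```text
clock: 8.4
tcp_pos: [0.4648, -0.1627, 0.1466]
tool_rot: [2.22, 2.219, -0.001]
wrist_force: [2.0, -2.5, 5.8]
grip_width: 0.0226
```

>>> drive_tool([
  {"offset":[2.3,-1.7,0],"rotation":[0,0,0],"jaw":0},
  {"offset":[2.5,-1.5,0],"rotation":[0,0,0],"jaw":0},
  {"offset":[2.5,-1.5,0],"rotation":[0,0,0],"jaw":0},
  {"offset":[2.6,-1.2,0],"rotation":[0,0,0],"jaw":0},
  {"offset":[2.6,-1.2,0],"rotation":[0,0,0],"jaw":0},
  {"offset":[2.7,-1.0,0],"rotation":[0,0,0],"jaw":0},
  {"offset":[2.7,-0.9,0],"rotation":[0,0,0],"jaw":0},
  {"offset":[2.8,-0.7,0],"rotation":[0,0,0],"jaw":0},
])

```text
clock: 9.2
tcp_pos: [0.4552, -0.1421, 0.1466]
tool_rot: [2.22, 2.219, -0.001]
wrist_force: [2.5, -1.4, 6.1]
grip_width: 0.0226
```

>>> drive_tool([
  {"offset":[2.8,-0.6,0],"rotation":[0,0,0],"jaw":0},
  {"offset":[2.9,-0.4,0],"rotation":[0,0,0],"jaw":0},
  {"offset":[2.9,-0.3,0],"rotation":[0,0,0],"jaw":0},
  {"offset":[2.8,-0.1,0],"rotation":[0,0,0],"jaw":0},
  {"offset":[2.9,0,0],"rotation":[0,0,0],"jaw":0},
  {"offset":[2.9,0.2,0],"rotation":[0,0,0],"jaw":0},
  {"offset":[2.9,0.3,0],"rotation":[0,0,0],"jaw":0},
  {"offset":[2.8,0.5,0],"rotation":[0,0,0],"jaw":0},
])

```text
clock: 10.0
tcp_pos: [0.4548, -0.1193, 0.1466]
tool_rot: [2.22, 2.218, -0.002]
wrist_force: [1.7, -2.3, 5.3]
grip_width: 0.0226
```

>>> drive_tool([
  {"offset":[2.8,0.6,0],"rotation":[0,0,0],"jaw":0},
  {"offset":[2.8,0.8,0],"rotation":[0,0,0],"jaw":0},
  {"offset":[2.7,0.9,0],"rotation":[0,0,0],"jaw":0},
  {"offset":[2.7,1.1,0],"rotation":[0,0,0],"jaw":0},
  {"offset":[2.6,1.2,0],"rotation":[0,0,0],"jaw":0},
  {"offset":[2.6,1.3,0],"rotation":[0,0,0],"jaw":0},
  {"offset":[2.4,1.5,0],"rotation":[0,0,0],"jaw":0},
  {"offset":[2.4,1.5,0],"rotation":[0,0,0],"jaw":0},
])

```text
clock: 10.8
tcp_pos: [0.4635, -0.0985, 0.1466]
tool_rot: [2.22, 2.218, -0.002]
wrist_force: [-0.4, -3.3, 7.8]
grip_width: 0.0224
```

>>> drive_tool([
  {"offset":[2.4,1.8,0],"rotation":[0,0,0],"jaw":0},
  {"offset":[2.2,1.8,0],"rotation":[0,0,0],"jaw":0},
  {"offset":[2.1,1.9,0],"rotation":[0,0,0],"jaw":0},
  {"offset":[2.0,2.1,0],"rotation":[0,0,0],"jaw":0},
  {"offset":[1.9,2.1,0],"rotation":[0,0,0],"jaw":0},
  {"offset":[1.8,2.3,0],"rotation":[0,0,0],"jaw":0},
  {"offset":[1.7,2.3,0],"rotation":[0,0,0],"jaw":0},
  {"offset":[1.5,2.5,0],"rotation":[0,0,0],"jaw":0},
])

```text
clock: 11.6
tcp_pos: [0.48, -0.0829, 0.1466]
tool_rot: [2.22, 2.219, -0.003]
wrist_force: [-1.6, -2.5, 8.3]
grip_width: 0.0227
```

>>> drive_tool([
  {"offset":[1.5,2.5,0],"rotation":[0,0,0],"jaw":0},
  {"offset":[1.2,2.6,0],"rotation":[0,0,0],"jaw":0},
  {"offset":[1.2,2.6,0],"rotation":[0,0,0],"jaw":0},
  {"offset":[1.0,2.7,0],"rotation":[0,0,0],"jaw":0},
  {"offset":[0.9,2.7,0],"rotation":[0,0,0],"jaw":0},
  {"offset":[0.7,2.8,0],"rotation":[0,0,0],"jaw":0},
  {"offset":[0.6,2.8,0],"rotation":[0,0,0],"jaw":0},
  {"offset":[0.4,2.9,0],"rotation":[0,0,0],"jaw":0},
])

```text
clock: 12.4
tcp_pos: [0.5012, -0.0752, 0.1466]
tool_rot: [2.221, 2.219, -0.003]
wrist_force: [-1.7, -1.3, 9.8]
grip_width: 0.0228
```

>>> drive_tool([
  {"offset":[0.3,2.9,0],"rotation":[0,0,0],"jaw":0},
  {"offset":[0.1,2.8,0],"rotation":[0,0,0],"jaw":0},
  {"offset":[0,2.9,0],"rotation":[0,0,0],"jaw":0},
  {"offset":[-0.2,2.9,0],"rotation":[0,0,0],"jaw":0},
  {"offset":[-0.3,2.9,0],"rotation":[0,0,0],"jaw":0},
  {"offset":[-0.5,2.8,0],"rotation":[0,0,0],"jaw":0},
  {"offset":[-0.6,2.8,0],"rotation":[0,0,0],"jaw":0},
  {"offset":[-0.8,2.8,0],"rotation":[0,0,0],"jaw":0},
])

```text
clock: 13.2
tcp_pos: [0.5238, -0.0768, 0.1466]
tool_rot: [2.221, 2.22, -0.002]
wrist_force: [-2.8, -0.9, 10.2]
grip_width: 0.0224
```

>>> drive_tool([
  {"offset":[-0.9,2.7,0],"rotation":[0,0,0],"jaw":0},
  {"offset":[-1.1,2.7,0],"rotation":[0,0,0],"jaw":0},
  {"offset":[-1.2,2.6,0],"rotation":[0,0,0],"jaw":0},
  {"offset":[-1.3,2.6,0],"rotation":[0,0,0],"jaw":0},
  {"offset":[-1.5,2.4,0],"rotation":[0,0,0],"jaw":0},
  {"offset":[-1.5,2.4,0],"rotation":[0,0,0],"jaw":0},
  {"offset":[-1.8,2.4,0],"rotation":[0,0,0],"jaw":0},
  {"offset":[-1.8,2.2,0],"rotation":[0,0,0],"jaw":0},
])

```text
clock: 14.0
tcp_pos: [0.5439, -0.0874, 0.1466]
tool_rot: [2.221, 2.221, -0.001]
wrist_force: [-1.6, 1.6, 9.6]
grip_width: 0.0227
```

>>> drive_tool([
  {"offset":[-1.9,2.1,0],"rotation":[0,0,0],"jaw":0},
  {"offset":[-2.1,2.0,0],"rotation":[0,0,0],"jaw":0},
  {"offset":[-2.1,1.9,0],"rotation":[0,0,0],"jaw":0},
  {"offset":[-2.3,1.8,0],"rotation":[0,0,0],"jaw":0},
  {"offset":[-2.3,1.7,0],"rotation":[0,0,0],"jaw":0},
  {"offset":[-2.5,1.5,0],"rotation":[0,0,0],"jaw":0},
  {"offset":[-2.5,1.5,0],"rotation":[0,0,0],"jaw":0},
  {"offset":[-2.6,1.2,0],"rotation":[0,0,0],"jaw":0},
])

```text
clock: 14.8
tcp_pos: [0.5581, -0.1053, 0.1467]
tool_rot: [2.221, 2.221, 0.001]
wrist_force: [-0.9, 2.4, 8.3]
grip_width: 0.0223
```

>>> drive_tool([
  {"offset":[-2.6,1.2,0],"rotation":[0,0,0],"jaw":0},
  {"offset":[-2.7,1.0,0],"rotation":[0,0,0],"jaw":0},
  {"offset":[-2.7,0.9,0],"rotation":[0,0,0],"jaw":0},
  {"offset":[-2.8,0.7,0],"rotation":[0,0,0],"jaw":0},
  {"offset":[-2.8,0.6,0],"rotation":[0,0,0],"jaw":0},
  {"offset":[-2.9,0.4,0],"rotation":[0,0,0],"jaw":0},
  {"offset":[-2.9,0.3,0],"rotation":[0,0,0],"jaw":0},
  {"offset":[-2.8,0.1,0],"rotation":[0,0,0],"jaw":0},
])

```text
clock: 15.6
tcp_pos: [0.5638, -0.1276, 0.1467]
tool_rot: [2.22, 2.221, 0.002]
wrist_force: [1.2, 2.2, 6.8]
grip_width: 0.0224
```

>>> drive_tool([
  {"offset":[-2.9,0,0],"rotation":[0,0,0],"jaw":0},
  {"offset":[-2.9,-0.2,0],"rotation":[0,0,0],"jaw":0},
  {"offset":[-2.9,-0.3,0],"rotation":[0,0,0],"jaw":0},
  {"offset":[-2.8,-0.5,0],"rotation":[0,0,0],"jaw":0},
  {"offset":[-2.8,-0.6,0],"rotation":[0,0,0],"jaw":0},
  {"offset":[-2.8,-0.8,0],"rotation":[0,0,0],"jaw":0},
  {"offset":[-2.7,-0.9,0],"rotation":[0,0,0],"jaw":0},
  {"offset":[-2.7,-1.1,0],"rotation":[0,0,0],"jaw":0},
])

```text
clock: 16.4
tcp_pos: [0.5631, -0.1371, 0.1468]
tool_rot: [-2.204, -2.221, -0.041]
wrist_force: [15.6, 48.3, 6.3]
grip_width: 0.0224
```

The stop is hit: 48 N tangential, with the handle stalled. I'll back the push off to a light load and measure the stop angle.

>>> drive_tool([
  {"offset":[6,1.5,0],"rotation":[0,0,0],"jaw":0},
  {"offset":[6,2,0],"rotation":[0,0,0],"jaw":0},
  {"offset":[0,0,0],"rotation":[0,0,0],"jaw":0},
])

```text
clock: 16.7
tcp_pos: [0.5634, -0.1362, 0.1467]
tool_rot: [2.219, 2.224, 0.005]
wrist_force: [2.0, 6.4, 7.0]
grip_width: 0.0222
```

Run:
```python
from h import *
o=manip.get_obs(); print({k:np.round(v,4) for k,v in o.items() if k not in('joint_efforts','dq')})
from scipy.optimize import least_squares
M=np.array([[.482,-.1778],[.4648,-.1627],[.4552,-.1421],[.4548,-.1193],[.4635,-.0985],[.48,-.0829],[.5012,-.0752],[.5238,-.0768],[.5439,-.0874],[.5581,-.1053],[.5638,-.1276]])
s=least_squares(lambda v:np.hypot(M[:,0]-v[0],M[:,1]-v[1])-v[2],[.508,-.13,.055]); print(s.x,s.fun.round(4))
t=o['tcp_pos'][:2]-s.x[:2]; print('angle',np.degrees(np.arctan2(t[1],t[0])),np.hypot(*t))
t=np.array([.5631,-.1371])-s.x[:2]; print('loaded angle',np.degrees(np.arctan2(t[1],t[0])))
p=manip.capture('wrist'); cv2.imwrite('pics/w3.png',p['color'])
```

```text
{'clock': np.float64(16.7), 'q': array([-0.2385,  0.3204, -0.2351,  1.0134,  0.0023,  1.3301]), 'tcp_pos': array([ 0.5634, -0.1362,  0.1467]), 'tool_rot': array([2.2187, 2.2236, 0.0046]), 'wrist_force': array([2.0149, 6.3993, 7.0117]), 'ft_torque': array([ 1.2279, -0.6089,  0.0315]), 'grip_width': np.float64(0.0222)}
[ 0.50881158 -0.12973427  0.05501661] [ 0. -0.  0. -0.  0. -0.  0. -0. -0. -0.  0.]
angle -6.769872396424336 0.05496127171932393
loaded angle -7.726579650986718
```

View pics/w3.png

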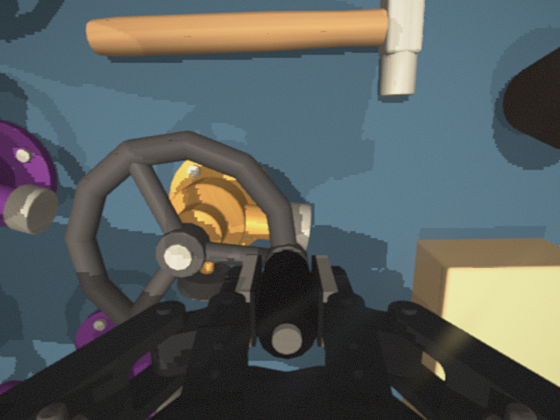

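Circle fit: centre (0.5088, -0.1297), radius 55.0 mm, residuals under 0.1 mm. The handle angle at the stop is about -6.8°, so the target is the same angle after +720°. I'll start backing off counter-clockwise.

```bash
python3 tabj.py -10 15 8 3
```

```text
110: [14.4,0.6] [14.0,-3.1] [12.7,-6.6] [10.6,-9.7] [7.7,-12.2] [4.4,-13.6] [0.6,-14.4] [-3.1,-14.0] pos [ 0.4897 -0.0813]
230: [-6.6,-12.7] [-9.7,-10.6] [-12.2,-7.7] [-13.6,-4.4] [-14.4,-0.6] [-14.0,3.1] [-12.7,6.6] [-10.6,9.7] pos [ 0.4731 -0.1751]
350: [-7.7,12.2] [-4.4,13.6] [-0.6,14.4] [3.1,14.0] [6.6,12.7] [9.7,10.6] [12.2,7.7] [13.6,4.4] pos [ 0.5627 -0.1426]
```

>>> drive_tool([
  {"offset":[14.4,0.6,0],"rotation":[0,0,0],"jaw":0},
  {"offset":[14.0,-3.1,0],"rotation":[0,0,0],"jaw":0},
  {"offset":[12.7,-6.6,0],"rotation":[0,0,0],"jaw":0},
  {"offset":[10.6,-9.7,0],"rotation":[0,0,0],"jaw":0},
  {"offset":[7.7,-12.2,0],"rotation":[0,0,0],"jaw":0},
  {"offset":[4.4,-13.6,0],"rotation":[0,0,0],"jaw":0},
  {"offset":[0.6,-14.4,0],"rotation":[0,0,0],"jaw":0},
  {"offset":[-3.1,-14.0,0],"rotation":[0,0,0],"jaw":0},
])

```text
clock: 17.55
tcp_pos: [0.49, -0.0779, 0.1466]
tool_rot: [2.218, 2.218, -0.001]
wrist_force: [5.8, -7.4, 3.9]
grip_width: 0.022
```

>>> drive_tool([
  {"offset":[-6.6,-12.7,0],"rotation":[0,0,0],"jaw":0},
  {"offset":[-9.7,-10.6,0],"rotation":[0,0,0],"jaw":0},
  {"offset":[-12.2,-7.7,0],"rotation":[0,0,0],"jaw":0},
  {"offset":[-13.6,-4.4,0],"rotation":[0,0,0],"jaw":0},
  {"offset":[-14.4,-0.6,0],"rotation":[0,0,0],"jaw":0},
  {"offset":[-14.0,3.1,0],"rotation":[0,0,0],"jaw":0},
  {"offset":[-12.7,6.6,0],"rotation":[0,0,0],"jaw":0},
  {"offset":[-10.6,9.7,0],"rotation":[0,0,0],"jaw":0},
])

```text
clock: 18.35
tcp_pos: [0.472, -0.1707, 0.1466]
tool_rot: [-2.221, -2.22, -0.0]
wrist_force: [-1.0, 3.9, 12.2]
grip_width: 0.0221
```

>>> drive_tool([
  {"offset":[-7.7,12.2,0],"rotation":[0,0,0],"jaw":0},
  {"offset":[-4.4,13.6,0],"rotation":[0,0,0],"jaw":0},
  {"offset":[-0.6,14.4,0],"rotation":[0,0,0],"jaw":0},
  {"offset":[3.1,14.0,0],"rotation":[0,0,0],"jaw":0},
  {"offset":[6.6,12.7,0],"rotation":[0,0,0],"jaw":0},
  {"offset":[9.7,10.6,0],"rotation":[0,0,0],"jaw":0},
  {"offset":[12.2,7.7,0],"rotation":[0,0,0],"jaw":0},
  {"offset":[13.6,4.4,0],"rotation":[0,0,0],"jaw":0},
])

```text
clock: 19.15
tcp_pos: [0.563, -0.1393, 0.1466]
tool_rot: [2.221, 2.218, -0.002]
wrist_force: [-2.2, -3.6, 9.8]
grip_width: 0.0226
```

```bash
cat > ang.py <<'E'
from h import *
o=manip.get_obs(); t=o['tcp_pos'][:2]-[.50881,-.12973]; print(o['clock'],o['tcp_pos'].round(4),o['wrist_force'].round(1),'ang',np.degrees(np.arctan2(t[1],t[0])).round(2),np.hypot(*t).round(4))
E
python3 ang.py
```

```text
19.15 [ 0.563  -0.1393  0.1466] [-2.2 -3.6  9.8] ang -9.98 0.055
```

>>> drive_tool([
  {"offset":[14.4,0.6,0],"rotation":[0,0,0],"jaw":0},
  {"offset":[14.0,-3.1,0],"rotation":[0,0,0],"jaw":0},
  {"offset":[12.7,-6.6,0],"rotation":[0,0,0],"jaw":0},
  {"offset":[10.6,-9.7,0],"rotation":[0,0,0],"jaw":0},
  {"offset":[7.7,-12.2,0],"rotation":[0,0,0],"jaw":0},
  {"offset":[4.4,-13.6,0],"rotation":[0,0,0],"jaw":0},
  {"offset":[0.6,-14.4,0],"rotation":[0,0,0],"jaw":0},
  {"offset":[-3.1,-14.0,0],"rotation":[0,0,0],"jaw":0},
])

```text
clock: 19.95
tcp_pos: [0.4898, -0.0779, 0.1466]
tool_rot: [2.218, 2.219, -0.001]
wrist_force: [6.1, -7.3, 3.2]
grip_width: 0.0221
```

>>> drive_tool([
  {"offset":[-6.6,-12.7,0],"rotation":[0,0,0],"jaw":0},
  {"offset":[-9.7,-10.6,0],"rotation":[0,0,0],"jaw":0},
  {"offset":[-12.2,-7.7,0],"rotation":[0,0,0],"jaw":0},
  {"offset":[-13.6,-4.4,0],"rotation":[0,0,0],"jaw":0},
  {"offset":[-14.4,-0.6,0],"rotation":[0,0,0],"jaw":0},
  {"offset":[-14.0,3.1,0],"rotation":[0,0,0],"jaw":0},
  {"offset":[-12.7,6.6,0],"rotation":[0,0,0],"jaw":0},
  {"offset":[-10.6,9.7,0],"rotation":[0,0,0],"jaw":0},
])

```text
clock: 20.75
tcp_pos: [0.4719, -0.1707, 0.1466]
tool_rot: [-2.221, -2.22, -0.001]
wrist_force: [-0.4, 3.5, 10.8]
grip_width: 0.0224
```

>>> drive_tool([
  {"offset":[-7.7,12.2,0],"rotation":[0,0,0],"jaw":0},
  {"offset":[-4.4,13.6,0],"rotation":[0,0,0],"jaw":0},
  {"offset":[-0.6,14.4,0],"rotation":[0,0,0],"jaw":0},
  {"offset":[3.1,14.0,0],"rotation":[0,0,0],"jaw":0},
  {"offset":[6.6,12.7,0],"rotation":[0,0,0],"jaw":0},
  {"offset":[9.7,10.6,0],"rotation":[0,0,0],"jaw":0},
  {"offset":[12.2,7.7,0],"rotation":[0,0,0],"jaw":0},
  {"offset":[13.6,4.4,0],"rotation":[0,0,0],"jaw":0},
])

```text
clock: 21.55
tcp_pos: [0.563, -0.1393, 0.1466]
tool_rot: [2.221, 2.218, -0.002]
wrist_force: [-1.4, -2.9, 10.7]
grip_width: 0.0224
```

>>> drive_tool([
  {"offset":[0,0,0],"rotation":[0,0,0],"jaw":0},
  {"offset":[0,0,0],"rotation":[0,0,0],"jaw":0},
])

```text
clock: 21.75
tcp_pos: [0.5632, -0.1374, 0.1467]
tool_rot: [2.22, 2.222, 0.003]
wrist_force: [2.9, 2.1, 7.3]
grip_width: 0.0227
```

```bash
python3 ang.py
```

```text
21.75 [ 0.5632 -0.1374  0.1467] [2.9 2.1 7.3] ang -8.05 0.0549
```

>>> drive_tool([
  {"offset":[1,0,0],"rotation":[0,0,0],"jaw":0},
  {"offset":[0.6,0.1,0],"rotation":[0,0,0],"jaw":0},
  {"offset":[0,0,0],"rotation":[0,0,0],"jaw":0},
  {"offset":[0,0,0],"rotation":[0,0,0],"jaw":0},
])

```text
clock: 22.15
tcp_pos: [0.5632, -0.1373, 0.1467]
tool_rot: [2.22, 2.219, 0.001]
wrist_force: [3.3, -2.0, 5.9]
grip_width: 0.0226
```

```bash
python3 ang.py
```

```text
22.15 [ 0.5632 -0.1373  0.1467] [ 3.3 -2.   5.9] ang -7.89 0.0549
```

>>> drive_tool([
  {"offset":[0.8,0,0],"rotation":[0,0,0],"jaw":0},
  {"offset":[0.7,0.1,0],"rotation":[0,0,0],"jaw":0},
  {"offset":[0,0,0],"rotation":[0,0,0],"jaw":0},
  {"offset":[0,0,0],"rotation":[0,0,0],"jaw":0},
  {"offset":[0,0,0],"rotation":[0,0,0],"jaw":0},
])

```text
clock: 22.65
tcp_pos: [0.5634, -0.1359, 0.1467]
tool_rot: [2.22, 2.219, 0.0]
wrist_force: [4.0, -2.2, 6.1]
grip_width: 0.0222
```

```bash
python3 ang.py
```

```text
22.65 [ 0.5634 -0.1359  0.1467] [ 4.  -2.2  6.1] ang -6.49 0.0549
```

>>> drive_tool([
  {"offset":[-0.7,0,0],"rotation":[0,0,0],"jaw":0},
  {"offset":[0,0,0],"rotation":[0,0,0],"jaw":0},
  {"offset":[0,0,0],"rotation":[0,0,0],"jaw":0},
  {"offset":[0,0,0],"rotation":[0,0,0],"jaw":0},
])

```text
clock: 23.05
tcp_pos: [0.5634, -0.136, 0.1467]
tool_rot: [2.22, 2.22, 0.002]
wrist_force: [4.2, -0.1, 6.5]
grip_width: 0.0226
```

```bash
python3 ang.py
python3 - <<'E'
from h import *
p=manip.capture('wrist');q=manip.capture('top'); a=cv2.resize(p['color'],(400,300));b=cv2.resize(q['color'],(400,300)); c=cv2.resize(cv2.imread('pics/w3.png'),(400,300)); d=cv2.resize(manip.capture('scene')['color'],(400,300))
cv2.imwrite('pics/end.png',np.vstack([np.hstack([c,a]),np.hstack([b,d])]))
E
python3 ang.py
```

```text
23.05 [ 0.5634 -0.136   0.1467] [ 4.2 -0.1  6.5] ang -6.55 0.055
23.2 [ 0.5634 -0.136   0.1467] [ 3.2 -0.   7.5] ang -6.54 0.0549
```

View pics/end.png

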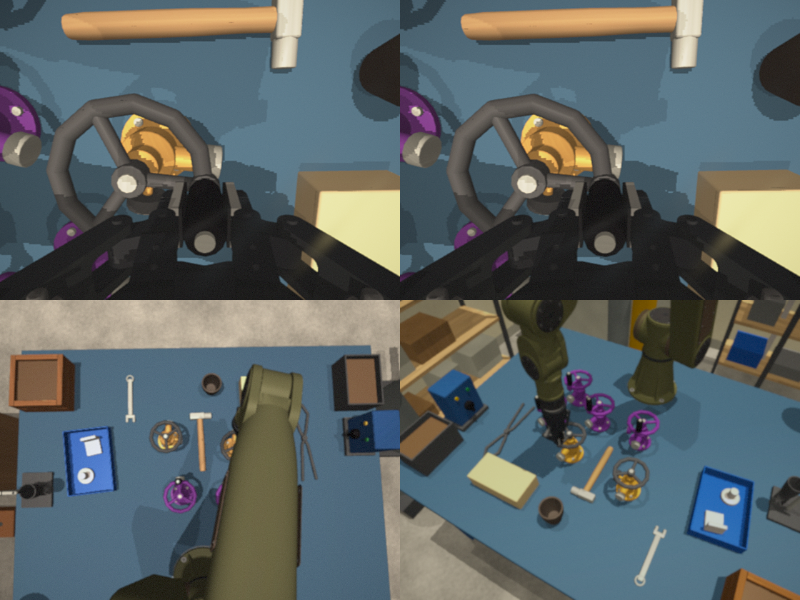

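The wrist view at the stop (top left) and now (top right) show the wheel in the same place, with hub at (126,184) versus (526,184) and handle at (205,243) versus (605,243). The handle is held, and the bench objects that can be seen are unmoved.

```bash
python3 -c "
from workcell import manip
print(manip.job_done())"; python3 ang.py
```

```text
the job is handed in; nothing more can be done
None
the job is handed in; nothing more can be done
```

The gas valve is set and handed in: shut hard against its stop, then backed off two full turns, with the gripper still holding the crank handle. The job took about 23 s of the 72 s allowed.

- **Closing:** I turned the wheel about 400° clockwise until it stalled. The push at the stop was about 50 N, measured at the wrist. I then eased it to about 6 N and read a handle angle of -6.8°.
- **Opening:** I made two full turns counter-clockwise, approached the setting from below and nudged in the last 1.5°. The final handle angle is -6.5°, within about 0.3° of two turns from the stop. There was almost no turning force left on the handle.
- **Grip:** The finger opening is 22.6 mm on the nominally 24 mm sleeve. The handle followed a 55.0 mm circle, and the points read while opening lay within about 0.2 mm of it, so I saw no sign of slipping.
- **Other objects:** The plain valve, hammer, tray, wrench, crucible and firebrick look unmoved in the last pictures. The arm hides part of the final top view (some purple look-alikes and part of the tongs), so I checked those only in the scene view.
- **Upward force:** A steady upward force of 4–12 N showed on the wrist while the handle was gripped. I left it alone, as it is well below the limits.

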